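# Impact-test a number pad with the spring striker

### The arm

A 6-joint arm with a two-finger parallel gripper is mounted at the origin on the work surface. World frame = base frame: x ahead of the robot, y to its left, z up, the work surface at z = 0. Lengths are in m, angles in rad, forces in N, time in s.
With the tool pointing down it reaches from about 0.225 to 0.725 m from the base axis. Payload 3.1 kg.
Tool frame: the origin (TCP) lies between the finger pads; the fingertips stand 19 mm ahead of it and the grasp point (between the pads) is the TCP (arm.tcp_to_tips is the z of the fingertips in the tool frame, in m); z points along the fingers, y is the line along which they close (so a half turn about z gives the same grasp; the last joint's range is limited). The gripper opens to 85 mm and grips with 20 to 120 N. Pads are 22 mm wide; open, the fingers measure 114 mm over their backs; the gripper's body (76 mm by 85 mm) begins 54 mm behind the grasp point. The pads swing forward as they close: fully open they stand 13 mm farther back than shut.
Start: joints at [1.15, 0.048, 0.099, 1.622, 0, 1.443], TCP at [0.152, 0.503, 0.25] pointing down, gripper open.
Joint ranges: [-2.91, 2.91], [-0.99, 1.94], [-1.21, 1.42], [-2.12, 2.29], [-1.49, 1.47], [-3.14, 3.14]. Speed limits (rad/s): [2.79, 2.79, 3.14, 3.14, 3.14, 3.14].

### API

Orientations are given as [roll, pitch, yaw] about the fixed x, y, z axes, in that order (R = Rz(yaw) Ry(pitch) Rx(roll)).
In Python, from rig import sensors, imaging, arm gives the robot as it stands.
- The arm moves only by the tool servo_tool, never from a script. Its argument "plan" is a list that holds one entry, the list of rows, each a list of 7 numbers: the shift along the world's x, y, z in mm, then the turn, a rotation vector about the world's x, y, z in rad, then the finger opening in mm, from 0 to 85.4. A call has 1 to 20 rows; each row shifts and turns the commanded pose from where the row before left it; what a row does not reach is not made up. A row lasts 1/10 s, in which the tool goes at most 50 mm and 8.59 degrees, less where a joint would pass 70% of its speed; a pose out of reach is approached as far as the arm can. A call with a gripper value outside its range is refused whole. The fingers move at their own pace and stop on an object; "grip_force" is the grip in N (left out, the last holds). Time passes only in rows, so rows that do not move let the fingers close. It gives the time, the measured TCP pose, the force, the opening and the grip force at its end, in the units of the state.
- sensors.get_state(): the state, without advancing time (a new reading comes with each control period).
- imaging.get_image(name): name is "scene" or "top" or "wrist"; returns (picture, depth): 480x640x3 uint8, blue, green, red; 480x640 float32, m along the optical axis (not along the pixel's ray), 0 where there is no reading.
- imaging.camera_model(name): a dict with "fx", "fy", "cx", "cy" (pixels), "extrinsics" (4x4, takes a point from world to camera coordinates). Camera axes: x right, y down, z forward; pixel columns grow to the right and rows downward; lengths in m; the calibration is good to about 2 mm. A picture is of the moment at which its call begins: read the wrist's pose just before it. camera_model takes no time and is no camera call; for the wrist camera it gives the pose at the moment of the call.
- arm.close_job(): hands the job in; it is judged then, once.
The state is a dict: "t": time; "q": joint angles; "qvel": joint speeds; "tau": joint torques, N m; "tcp_pos": TCP position; "tool_rot": TCP orientation; "force": force on the tool from outside, world axes, zero at the start; "moment": the same for the moment, N m; "opening": finger opening in m; "grip_force": force on a finger pad.
Only numpy, scipy, OpenCV 4.12 (cv2) and the standard library are available. Lean on these libraries where they do the work, as an engineer would, in place of code of your own. Each camera call takes 0.05 s, during which the arm holds its last target. There are 200 camera calls.

### The job

Give the number pad its blow with the spring impact tester. Draw the black cocking knob up until the sear catches and let go of it (the lowered striker bars the bed until then), slide the number pad along the bed fully home against the end stop, and press the trigger pad down to fire the striker onto it. Do not haul the knob hard against its overdraw stop, do not let the striker fly except by the trigger, press the trigger gently, and leave the things lying round the tester alone.

Things in the scene. Friction and masses are not known exactly. Their poses are not given: they have to be found in the camera images.
- tester: Spring impact tester fixed to the table; sizes in mm. Origin on the table under the striker's upright axis; x runs along the bed from its open loading end to the end stop, y left, z up. Bed plate x -220..90, y +-65, top at z 14. Two guide bars on it, inner faces y +-46.5, tops z 24. Two posts at x 52, y +-30, 204 high, carry the lower guide bush (underside z 60) and spring barrel (z 159..199, 36 wide).
- end_stop (a point): Middle of the end stop's face, 25 above the table, 16 beyond the striker's axis. The number pad is home when its rear face touches it.
- striker (a joint): Draw of the striker in m: 0 fully down (start), growing as the knob is drawn up; 0.012 when its head rests on the hump of a number pad that is home. Pulling it takes about 4.5 N plus 0.32 N per mm. The sear catches the collar, locked on the rod at another height each time, at 28 to 44 mm of draw. Before that (from 13 to 5 mm short) the collar shoves the lever aside, up to 3 N more; the lever snaps in 1 mm past the catch.
- striker_tip (a point): Lowest point of the striker's round white head (20 diameter, ball end); 34 above the table when fully down, below the top of the number pad's hump, so it then bars the bed. Once caught, the striker sits still on the sear when the knob is lowered (up to 3 mm) and let go; if not caught it pushes the hand down, and flies down if let go.
- cocking_knob: Black ribbed round knob on top of the striker rod, 30 diameter, 30 high, upright, moving with the striker. Origin at the centre of its underside, 206 above the table when fully down (7 above the spring barrel). Free all round; gripped from above by its sides, near mid height.
- overdraw_stop: Ring with a rubber buffer below, round the striker rod, 31 diameter, 10 thick in all, origin at the centre of its underside, 138 above the table. It stops the striker's collar (dark steel, 34 diameter, 9 high, on the rod below) 3 mm past the catch point; the rubber then yields about 1 mm per 12 N. Keep the force on it below 25 N.
- sear_lever (a joint): Angle of the sear lever in rad: 0 at rest under its own light spring, growing as the trigger pad is pressed down; solid end of travel at 0.36. A cocked striker is tripped somewhere between 0.1 and 0.25. Springs back when let go.
- trigger_pad: Plain aluminium round pad on the free end of the sear lever, 28 diameter, 6 thick, 100 from the striker's axis on the tester's -y side. Origin at the centre of its upper face, 107.5 above the table at rest. Pressed down 8 to 20 mm with some 2 to 6 N it trips the cocked striker; solid end after 27 mm. Lever arm 78 from pivot to pad. Clear below. Keep the force on it below 25 N.
- numpad: White 17-key number pad lying loose on the bed between the guides (1.5 play each side): 135 long (x), 90 wide, 0.27 to 0.53 kg. Origin at the centre of its underside, 14 above the table; x points to its rear (to the end stop). Case 22 high, keycaps to 31; plain rear hump, 33 long, 32 high. Starts 40 to 65 short of the end stop; home, its origin is at x -51.5 in the tester's frame.
- numpad_front (a point): Centre of the number pad's front face (upright, 90 wide, 22 high), which looks away from the end stop; 25 above the table, 67.5 in front of the number pad's origin. The place to push.
- sound_meter: Bystander: grey hand-held sound level meter lying left (+y) of the tester, about 215 x 58 x 31, origin under the middle.
- keycap_tray: Bystander: small white tray of cream keycaps right (-y) of the tester, 100 x 75 x 24, origin under its centre.
- tweezers: Bystander: yellow tweezers lying left of the sound meter, 120 x 26 x 10, origin under the middle.

How it is judged:
On the way, in this order (a step that is already met when the one before it is completed fails the run):
1. the striker stands cocked on its sear, with the knob let go (value of joint striker above 0.025 m and contact force between each of the arm, the fingers and cocking_knob below 0.2 N and velocity of joint striker above -0.02 m/s), for 0.3 s.
2. the number pad is home against the end stop, the striker still cocked above it (x of numpad in the frame of tester above -0.0545 m and value of joint striker above 0.025 m), for 0.2 s.
3. the striker has been fired and rests on the number pad's rear hump (value of joint striker between 0.009 and 0.015 m and x of numpad in the frame of tester above -0.0545 m), for 0.2 s.
At the end, for the whole second after the job is handed in: The striker has been fired and rests on the number pad (draw 9 to 15 mm), the number pad lies flat on the bed at rest, within 3 mm of the end stop, and the trigger pad has sprung back up (sear lever below 0.05 rad) (all of step 3 and angle between numpad's own z axis and vertical below 0.05 rad and linear speed of numpad below 0.01 m/s and value of joint sear_lever below 0.05 rad); the robot touches nothing.
It fails at once if the knob is hauled against the overdraw stop with more than 25 N on the stop (contact force between overdraw_stop and anything else above 25 N).
It fails at once if the striker flies down (faster than 0.3 m/s) other than by the trigger being pressed (velocity of joint striker below -0.3 m/s and (value of joint sear_lever below 0.06 rad or distance between the grasp point and trigger_pad above 0.09 m)).
It fails at once if the trigger pad is pressed with more than 25 N (contact force between trigger_pad and anything else above 25 N).
It fails at once if the sound meter, keycap tray or tweezers are shifted by more than 15 mm (distance of any of sound_meter, keycap_tray, tweezers from where it was at the start of the episode above 0.015 m).
It also fails if it takes over 61 s, if anything falls off the work surface, if the arm or the gripper's body presses on something with over 40 N, if the wrist force passes 120 N, or if a joint passes its speed limit or range.

## Working session

There is one attempt and no reset: what is moved stays moved. The work goes in short steps, Python scripts to look and compute and a tool call to move; the robot and the scene stay as the last step left them, time stands still between calls to the robot, and variables do not carry over. Pictures are saved under pics/ and viewed, at most 10 in all, crops included, and the job is handed in when it is done.

Besides the shell and the picture viewer there is one more tool, called in YAML: its name, and indented under it one key for each argument. servo_tool: Moves the arm, as the interface text tells. Its arguments: {"type":"object","properties":{"plan":{"type":"array"},"grip_force":{"type":"number"}},"required":["plan"]}

```bash
ls; mkdir -p pics
python3 - <<'E'
from rig import sensors, imaging, arm
import cv2,numpy as np
s=sensors.get_state();print({k:np.round(v,3) for k,v in s.items()})
for n in("scene","top"):
    im,d=imaging.get_image(n);cv2.imwrite(f"pics/{n}0.png",im);np.save(f"{n}0.npy",d)
    c=imaging.camera_model(n);print(n,c["fx"],c["cx"],c["cy"]);print(np.round(np.linalg.inv(c["extrinsics"]),3))
E
```

```text
pics
{'t': np.float64(0.0), 'q': array([ 1.15 ,  0.049,  0.098,  1.622, -0.   ,  1.443]), 'qvel': array([ 0.   ,  0.004, -0.001, -0.002,  0.001, -0.001]), 'tau': array([ 1.0000e-03, -3.3878e+01,  3.2001e+01,  2.0000e-02, -0.0000e+00,
        0.0000e+00]), 'tcp_pos': array([0.151, 0.502, 0.249]), 'tool_rot': array([-3.139, -0.   ,  2.849]), 'force': array([-0.106,  0.214,  1.009]), 'moment': array([ 0.032,  0.006, -0.074]), 'grip_force': np.float64(0.0), 'opening': np.float64(0.085)}
scene 481.1979056009936 313.2764652611279 239.86697322952247
[[ 0.577  0.54  -0.613  1.065]
 [ 0.817 -0.39   0.425 -0.267]
 [-0.009 -0.746 -0.666  0.672]
 [ 0.     0.     0.     1.   ]]
top 561.0718152382995 324.9120115663751 234.47118286756574
[[-0.028 -0.996  0.088  0.486]
 [-1.     0.028 -0.01   0.058]
 [ 0.008 -0.088 -0.996  1.177]
 [ 0.     0.     0.     1.   ]]
```

View pics/scene0.png

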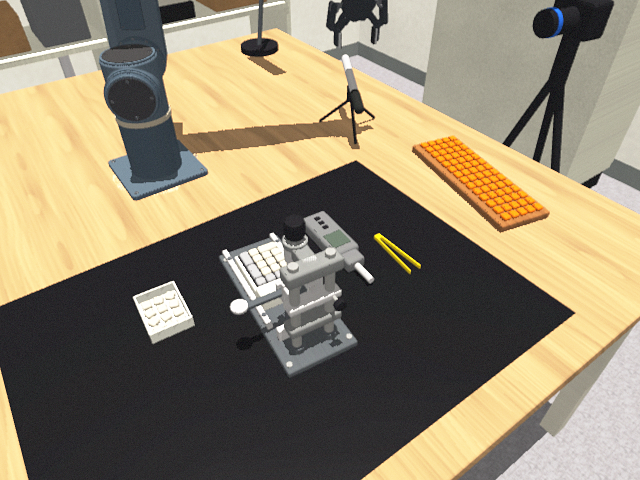

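View pics/top0.png

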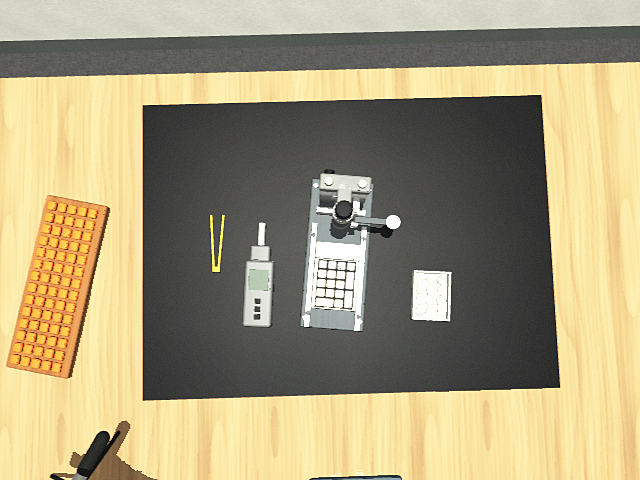

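The scene view shows the knob at (294,228) and the trigger pad at (239,307). In the top view the knob is at (344,211), the pad at (393,222), and the number pad's front edge is near row 310. The bed runs nearly along world x. I'll measure these from depth next.

```bash
cat > h.py <<'E'
import numpy as np,cv2
from rig import imaging
def cloud(n,d):
    c=imaging.camera_model(n);v,u=np.mgrid[0:480,0:640]
    P=np.stack([(u-c["cx"])/c["fx"]*d,(v-c["cy"])/c["fy"]*d,d,np.ones_like(d)],-1)
    return (P@np.linalg.inv(c["extrinsics"]).T)[...,:3]
def ray(n,uv,z):
    c=imaging.camera_model(n);E=np.linalg.inv(c["extrinsics"])
    r=E[:3,:3]@[(uv[0]-c["cx"])/c["fx"],(uv[1]-c["cy"])/c["fy"],1];o=E[:3,3]
    return o+r*(z-o[2])/r[2]
E
python3 - <<'E'
from h import *
d=np.load("top0.npy");P=cloud("top",d);im=cv2.imread("pics/top0.png")
v,u=np.mgrid[0:480,0:640]
def box(m,z,name):
    p=np.argwhere(m)[:,::-1].astype(np.float32)
    (c,r)=cv2.minEnclosingCircle(p);e=cv2.fitEllipse(p) if len(p)>5 else None
    print(name,len(p),c,r,ray("top",c,z),"ell",np.round(e[0],1),np.round(e[1],1),"medz",np.median(P[...,2][m]),"mean",P[m].mean(0))
roi=lambda a,b,c,e:(u>a)&(u<b)&(v>c)&(v<e)
box(roi(325,365,190,235)&(P[...,2]>.225)&(P[...,2]<.25),.236,"knob")
box(roi(380,410,205,240)&(P[...,2]>.098)&(P[...,2]<.12),.1075,"trig")
# bed edges: z 10..28
m=roi(290,380,225,345)&(P[...,2]>.008)
p=np.argwhere(m)[:,::-1]
Q=P[m];r=cv2.minAreaRect(Q[:,:2].astype(np.float32)*1000);print("bed",r,np.round(cv2.boxPoints(r)))
# numpad bright
g=im.min(2)
m=roi(300,370,225,335)&(g>200)
n,l,st,ce=cv2.connectedComponentsWithStats(m.astype(np.uint8));print(st[st[:,4]>100])
for row in range(230,334,4):
    print(row,"z",np.round(1000*P[row,[318,325,334,343,352]][:,2]).astype(int),"x",np.round(P[row,334,0],3),g[row,[318,325,334,343,352]])
S=cloud("scene",np.load("scene0.npy"))
k=(S[...,2]>.212)&(S[...,2]<.24)&(v>205)&(v<250)&(u>270)&(u<315)
print("knob scene",k.sum(),S[k].min(0),S[k].max(0))
c=cv2.resize(im[160:340,280:420],None,fx=4,fy=3.3,interpolation=cv2.INTER_CUBIC);cv2.imwrite("pics/topcrop.png",c)
E
```

```text
knob 254 (343.0735168457031, 208.85293579101562) 9.37138843536377 [0.61196657 0.01639355 0.236     ] ell [343.1 209. ] [14.8 14.9] medz 0.23520256536813183 mean [0.61197037 0.01632766 0.2349052 ]
trig 189 (389.8611145019531, 221.0) 9.355278015136719 [ 0.60319857 -0.07839847  0.1075    ] ell [390.4 221.5] [11.2 15.8] medz 0.10642071175555268 mean [ 0.60219399 -0.08014508  0.10592985]
bed ((486.6531982421875, 27.305072784423828), (146.15065002441406, 239.92137145996094), 88.44644165039062) [[365. -42.]
 [605. -49.]
 [609.  97.]
 [369. 104.]]
[[     0      0    640    480 303826]
 [   305    226     61    105   2595]
 [   344    291      9     17    125]]
230 z [13 14 15 14 11] x 0.598 [159 161  65  60  58]
234 z [11 10 17 15 14] x 0.589 [153 161  63  56  47]
238 z [14 11 17 14 14] x 0.581 [155 167 173 172 160]
242 z [49 47 13 12 10] x 0.573 [255 255 152 151 158]
246 z [48 47 45 43 46] x 0.562 [255 255 255 255 255]
250 z [47 42 43 45 46] x 0.554 [255 255 255 255 255]
254 z [46 44 47 46 48] x 0.546 [255 255 255 255 255]
258 z [38 36 47 48 48] x 0.538 [255  99 255 255 255]
262 z [43 42 43
[... 316 characters left out ...]
 41 44] x 0.482 [240  95 213 248 254]
290 z [44 39 34 34 35] x 0.474 [255  56 123  90  44]
294 z [44 41 37 39 40] x 0.466 [255 128  91 181 197]
298 z [46 46 36 36 32] x 0.458 [255 197  51  42 150]
302 z [42 44 44 40 34] x 0.45 [255 255 170  76 134]
306 z [35 43 43 42 34] x 0.442 [ 79 154 210  88 106]
310 z [14  9 13 34 36] x 0.432 [168 171 155 127 255]
314 z [10 14 10 10 12] x 0.424 [161 159 156 167 163]
318 z [12 15 15 14 12] x 0.416 [164 160 162 166 154]
322 z [13 16 14 14 19] x 0.408 [168 159 161 168 157]
326 z [15 14 13  9 12] x 0.4 [174 163 154 158 151]
330 z [-1  3 -2  5 13] x 0.391 [89 93 89 60 78]
knob scene 485 [ 0.59881738 -0.00226842  0.21236294] [0.62863225 0.02971319 0.23920228]
```

View pics/topcrop.png

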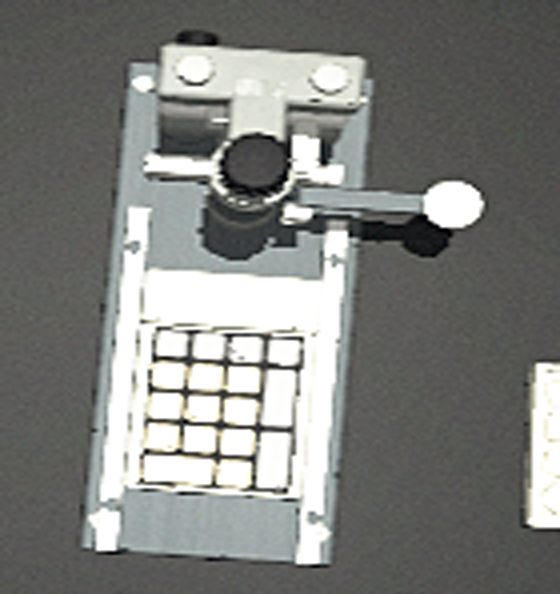

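The crop shows the pad disc at crop (454,205), which is (393.5,222) in the full image. The bed's left edge runs (130,65)→(84,548) and its right edge (372,80)→(330,563). Next I'll fit the tester's yaw.

Run:
```python
from h import *
im=cv2.imread("pics/top0.png");g=im.min(2)
m=np.zeros((480,640),np.uint8);m[205:240,382:410]=(g[205:240,382:410]>150)
n,l,st,ce=cv2.connectedComponentsWithStats(m);i=1+np.argmax(st[1:,4]);print(st[i],ce[i])
T=ray("top",(393.4,222),.1075);print("trig",T)
f=lambda x,y:ray("top",(280+x/4,160+y/3.3),.014)
a,b,c,d=f(130,65),f(84,548),f(372,80),f(330,563)
print(a,b,c,d); print("yaw",np.arctan2(*(a-b)[1::-1]),np.arctan2(*(c-d)[1::-1]))
K=np.array([.612,.0163]);D=K-T[:2];print("from trig",np.arctan2(-D[0],D[1]),np.linalg.norm(D))
mid=((b+d)/2)[:2];D=K-mid;print("mid axis yaw",np.arctan2(D[1],D[0]),np.linalg.norm(D))
S=cloud("scene",np.load("scene0.npy"));sc=cv2.imread("pics/scene0.png").min(2)
m=np.zeros((480,640),np.uint8);m[295:320,225:251]=sc[295:320,225:251]>150
n,l,st,ce=cv2.connectedComponentsWithStats(m);i=1+np.argmax(st[1:,4]);print(st[i],ce[i],ray("scene",ce[i],.1075))
```

```text
[382 215  19  14 185] [391.86486486 221.41621622]
trig [ 0.60108075 -0.08512307  0.1075    ]
[0.70511035 0.06883777 0.014     ] [0.40177002 0.10046156 0.014     ] [ 0.6920238  -0.05789302  0.014     ] [ 0.38888827 -0.02540546  0.014     ]
yaw -0.10387661408391038 -0.10676421577870267
from trig -0.10724731728106077 0.10200915742032257
mid axis yaw -0.09766204688940718 0.2177082663610572
[230 299  18  15 213] [238.70892019 305.7370892 ] [ 0.60225052 -0.08592659  0.1075    ]
```

servo_tool:
  plan:
    - [[23,-24,2,0,0,0.0094,85],[23,-24,2,0,0,0.0094,85],[23,-24,2,0,0,0.0094,85],[23,-24,2,0,0,0.0094,85],[23,-24,2,0,0,0.0094,85],[23,-24,2,0,0,0.0094,85],[23,-24,2,0,0,0.0094,85],[23,-24,2,0,0,0.0094,85],[23,-24,2,0,0,0.0094,85],[23,-24,2,0,0,0.0094,85],[23,-24,2,0,0,0.0094,85],[23,-24,2,0,0,0.0094,85],[23,-24,2,0,0,0.0094,85],[23,-24,2,0,0,0.0094,85],[23,-24,2,0,0,0.0094,85],[23,-24,2,0,0,0.0094,85],[23,-24,2,0,0,0.0094,85],[23,-24,2,0,0,0.0094,85],[23,-24,2,0,0,0.0094,85],[0,0,0,0,0,0.0094,85]]

```text
t: 2.1
tcp_pos: [0.5905, 0.0434, 0.2861]
tool_rot: [-3.14, -0.001, 3.033]
force: [0.5, -0.5, 0.5]
opening: 0.0851
grip_force: 0.0
```

servo_tool:
  plan:
    - [[11,-14,0,0,0,0,85],[11,-13,0,0,0,0,85],[0,0,0,0,0,0,60],[0,0,0,0,0,0,60]]

```text
t: 2.5
tcp_pos: [0.6099, 0.0202, 0.2877]
tool_rot: [3.141, -0.002, 3.037]
force: [0.1, 0.0, -1.1]
opening: 0.0605
grip_force: 0.0
```

Run:
```python
from h import *
from rig import sensors
s=sensors.get_state();print(s["tcp_pos"],s["tool_rot"],s["opening"])
im,d=imaging.get_image("wrist");cv2.imwrite("pics/w1.png",im)
P=cloud("wrist",d);m=(P[...,2]>.225)&(P[...,2]<.245)&(np.hypot(P[...,0]-.612,P[...,1]-.016)<.025)
print(m.sum());p=np.argwhere(m)[:,::-1].astype(np.float32);c,r=cv2.minEnclosingCircle(p);print(c,r,ray("wrist",c,.236),P[m].mean(0))
```

```text
[0.60988769 0.02020251 0.28774505] [ 3.14101091e+00 -1.82765199e-03  3.03681189e+00] 0.060497240363029635
3282
(307.0, 276.25640869140625) 33.42723846435547 [0.6098039  0.01651189 0.236     ] [0.61035857 0.01647242 0.23568979]
```

View pics/w1.png

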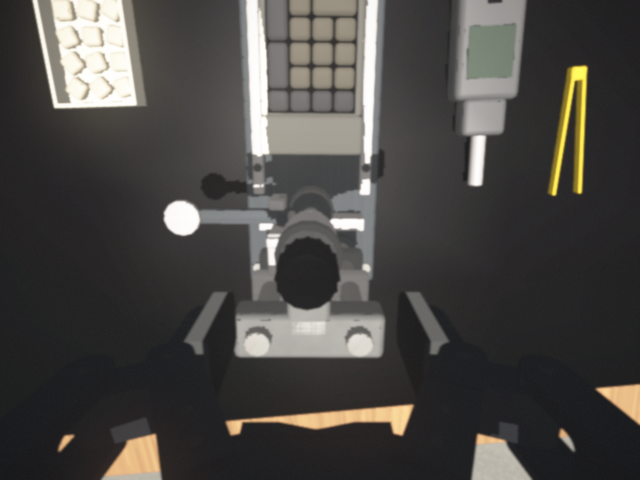

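The wrist view shows the knob at (307,272), roughly centred between the fingers at columns 220 and 420, with the bed axis aligned to the tool. I'll shift slightly and descend.

servo_tool:
  plan:
    - [[1,-4,-10,0,0,0,60],[0,0,-12,0,0,0,60],[0,0,-12,0,0,0,60],[0,0,-12,0,0,0,60],[0,0,-10,0,0,0,60],[0,0,-6,0,0,0,60],[0,0,0,0,0,0,60],[0,0,0,0,0,0,60]]

```text
t: 3.35
tcp_pos: [0.6116, 0.0156, 0.2265]
tool_rot: [-3.142, 0.0, 3.037]
force: [0.6, -0.6, -0.1]
opening: 0.0605
grip_force: 0.0
```

servo_tool:
  plan:
    - [[0,0,-2,0,0,0,45],[0,0,0,0,0,0,25],[0,0,0,0,0,0,20],[0,0,0,0,0,0,20],[0,0,0,0,0,0,20],[0,0,0,0,0,0,20],[0,0,0,0,0,0,20]]
  grip_force: 70

```text
t: 4.05
tcp_pos: [0.6118, 0.0154, 0.225]
tool_rot: [-3.141, 0.001, 3.037]
force: [-0.3, -1.0, 2.8]
opening: 0.0282
grip_force: 68.9
```

servo_tool:
  plan:
    - [[0,0,2,0,0,0,20],[0,0,2,0,0,0,20],[0,0,2,0,0,0,20],[0,0,2,0,0,0,20],[0,0,2,0,0,0,20],[0,0,0,0,0,0,20],[0,0,0,0,0,0,20]]

```text
t: 4.75
tcp_pos: [0.6117, 0.0155, 0.2339]
tool_rot: [-3.141, -0.0, 3.037]
force: [5.2, -2.6, -8.1]
opening: 0.0285
grip_force: 69.4
```

servo_tool:
  plan:
    - [[0.5,0,2,0,0,0,20],[0,0,2,0,0,0,20],[0,0,1,0,0,0,20],[0,0,0,0,0,0,20]]

```text
t: 5.15
tcp_pos: [0.6117, 0.0155, 0.239]
tool_rot: [-3.141, -0.001, 3.037]
force: [2.4, -2.5, -8.5]
opening: 0.0281
grip_force: 69.5
```

servo_tool:
  plan:
    - [[0,0,1,0,0,0,20],[0,0,1,0,0,0,20],[0,0,0,0,0,0,20]]

```text
t: 5.45
tcp_pos: [0.6118, 0.0155, 0.2411]
tool_rot: [-3.141, -0.001, 3.037]
force: [3.2, -3.1, -8.8]
opening: 0.028
grip_force: 69.5
```

servo_tool:
  plan:
    - [[0,0,1,0,0,0,20],[0,0,1,0,0,0,20],[0,0,0,0,0,0,20]]

```text
t: 5.75
tcp_pos: [0.6118, 0.0155, 0.2432]
tool_rot: [-3.141, -0.001, 3.037]
force: [1.8, -3.9, -10.8]
opening: 0.0281
grip_force: 69.6
```

servo_tool:
  plan:
    - [[0,0,1,0,0,0,20],[0,0,1,0,0,0,20],[0,0,0,0,0,0,20]]

```text
t: 6.05
tcp_pos: [0.6118, 0.0155, 0.2452]
tool_rot: [-3.141, -0.001, 3.037]
force: [1.6, -3.2, -11.2]
opening: 0.0282
grip_force: 69.6
```

servo_tool:
  plan:
    - [[0,0,1,0,0,0,20],[0,0,1,0,0,0,20],[0,0,0,0,0,0,20],[0,0,0,0,0,0,20]]

```text
t: 6.45
tcp_pos: [0.6118, 0.0155, 0.2471]
tool_rot: [-3.141, -0.001, 3.037]
force: [1.8, -5.4, -10.7]
opening: 0.0284
grip_force: 69.7
```

servo_tool:
  plan:
    - [[0,0,1,0,0,0,20],[0,0,1,0,0,0,20],[0,0,0,0,0,0,20],[0,0,0,0,0,0,20]]

```text
t: 6.85
tcp_pos: [0.6118, 0.0155, 0.2491]
tool_rot: [-3.141, -0.001, 3.037]
force: [0.3, -5.0, -12.0]
opening: 0.0282
grip_force: 69.7
```

servo_tool:
  plan:
    - [[0,0,1,0,0,0,20],[0,0,1,0,0,0,20],[0,0,0,0,0,0,20],[0,0,0,0,0,0,20]]

```text
t: 7.25
tcp_pos: [0.6118, 0.0155, 0.2509]
tool_rot: [-3.141, -0.001, 3.037]
force: [1.3, -5.2, -12.8]
opening: 0.0279
grip_force: 69.7
```

servo_tool:
  plan:
    - [[0,0,1,0,0,0,20],[0,0,1,0,0,0,20],[0,0,0,0,0,0,20],[0,0,0,0,0,0,20]]

```text
t: 7.65
tcp_pos: [0.6118, 0.0155, 0.2527]
tool_rot: [-3.141, -0.001, 3.037]
force: [0.6, -4.7, -14.4]
opening: 0.0284
grip_force: 69.8
```

Run:
```python
from h import *
im,d=imaging.get_image("scene");cv2.imwrite("pics/s1.png",cv2.resize(im[190:360,220:370],None,fx=4.5,fy=3.5,interpolation=cv2.INTER_CUBIC))
c=imaging.camera_model("scene")
for z in (.06,.138,.148):
    p=c["extrinsics"]@[.612,.0163,z,1];u,v=c["fx"]*p[0]/p[2]+c["cx"],c["fy"]*p[1]/p[2]+c["cy"];print(z,u,v,(u-220)*4.5,(v-190)*3.5)
```

```text
0.06 298.57950314272136 300.58386202739945 353.60776414224614 387.0435170958981
0.138 297.1149517264697 267.6444101552185 347.0172827691137 271.75543554326475
0.148 296.912457702141 263.09008581073766 346.1060596596345 255.81530033758182
```

View pics/s1.png

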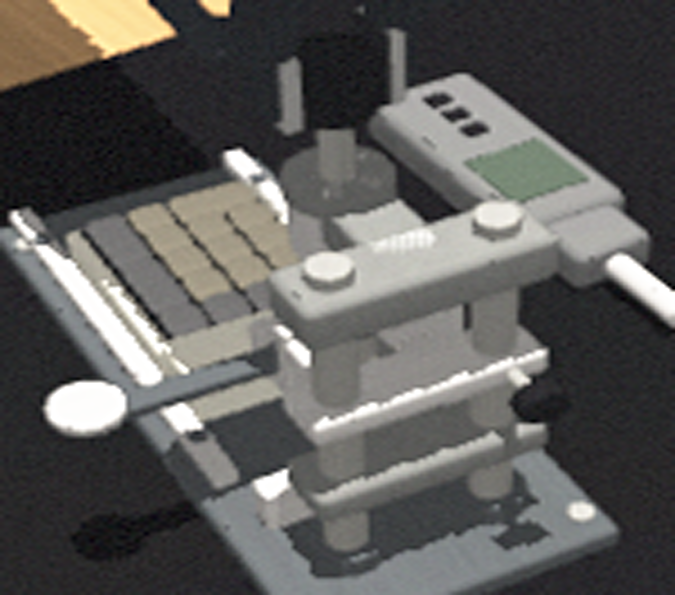

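The knob is held between the pads at crop (343,75) and is clearly lifted. The collar is hidden behind the posts, so I'll go on by force.

servo_tool:
  plan:
    - [[0,0,1,0,0,0,20],[0,0,1,0,0,0,20],[0,0,0,0,0,0,20],[0,0,0,0,0,0,20]]

```text
t: 8.1
tcp_pos: [0.6118, 0.0155, 0.2542]
tool_rot: [-3.141, -0.002, 3.037]
force: [1.0, -5.2, -14.5]
opening: 0.0285
grip_force: 69.9
```

servo_tool:
  plan:
    - [[0,0,1,0,0,0,20],[0,0,0,0,0,0,20],[0,0,0,0,0,0,20]]

```text
t: 8.4
tcp_pos: [0.6118, 0.0155, 0.2549]
tool_rot: [-3.141, -0.002, 3.037]
force: [1.7, -5.6, -15.2]
opening: 0.0278
grip_force: 70.0
```

servo_tool:
  plan:
    - [[0,0,1,0,0,0,20],[0,0,0,0,0,0,20],[0,0,0,0,0,0,20]]

```text
t: 8.7
tcp_pos: [0.6118, 0.0155, 0.2557]
tool_rot: [-3.141, -0.002, 3.037]
force: [1.0, -5.0, -16.0]
opening: 0.0281
grip_force: 70.0
```

servo_tool:
  plan:
    - [[0,0,1,0,0,0,20],[0,0,0,0,0,0,20],[0,0,0,0,0,0,20]]

```text
t: 9.0
tcp_pos: [0.6118, 0.0155, 0.2565]
tool_rot: [-3.141, -0.002, 3.037]
force: [1.4, -5.3, -15.8]
opening: 0.0282
grip_force: 70.0
```

servo_tool:
  plan:
    - [[0,0,1,0,0,0,20],[0,0,0,0,0,0,20],[0,0,0,0,0,0,20]]

```text
t: 9.3
tcp_pos: [0.6118, 0.0155, 0.2572]
tool_rot: [-3.141, -0.003, 3.037]
force: [2.9, -5.2, -16.6]
opening: 0.0278
grip_force: 70.1
```

servo_tool:
  plan:
    - [[0,0,1,0,0,0,20],[0,0,0,0,0,0,20],[0,0,0,0,0,0,20]]

```text
t: 9.6
tcp_pos: [0.6118, 0.0155, 0.258]
tool_rot: [-3.141, -0.003, 3.037]
force: [2.4, -4.1, -17.4]
opening: 0.0281
grip_force: 70.1
```

servo_tool:
  plan:
    - [[0,0,1,0,0,0,20],[0,0,0,0,0,0,20],[0,0,0,0,0,0,20]]

```text
t: 9.9
tcp_pos: [0.6118, 0.0155, 0.2587]
tool_rot: [-3.141, -0.003, 3.037]
force: [1.8, -6.3, -18.2]
opening: 0.028
grip_force: 70.2
```

servo_tool:
  plan:
    - [[0,0,1,0,0,0,20],[0,0,0,0,0,0,20],[0,0,0,0,0,0,20]]

```text
t: 10.2
tcp_pos: [0.6118, 0.0155, 0.2595]
tool_rot: [-3.141, -0.004, 3.037]
force: [2.8, -5.5, -19.2]
opening: 0.0285
grip_force: 70.2
```

servo_tool:
  plan:
    - [[0,0,1,0,0,0,20],[0,0,0,0,0,0,20],[0,0,0,0,0,0,20]]

```text
t: 10.5
tcp_pos: [0.6118, 0.0155, 0.2603]
tool_rot: [-3.141, -0.004, 3.037]
force: [2.5, -5.3, -19.4]
opening: 0.0283
grip_force: 70.3
```

servo_tool:
  plan:
    - [[0,0,1,0,0,0,20],[0,0,0,0,0,0,20],[0,0,0,0,0,0,20]]

```text
t: 10.8
tcp_pos: [0.6118, 0.0155, 0.2618]
tool_rot: [-3.141, -0.003, 3.037]
force: [1.8, -5.5, -17.7]
opening: 0.0282
grip_force: 70.3
```

servo_tool:
  plan:
    - [[0,0,1,0,0,0,20],[0,0,0,0,0,0,20],[0,0,0,0,0,0,20]]

```text
t: 11.1
tcp_pos: [0.6118, 0.0155, 0.263]
tool_rot: [-3.141, -0.003, 3.037]
force: [2.2, -4.9, -17.4]
opening: 0.0285
grip_force: 70.3
```

servo_tool:
  plan:
    - [[0,0,1,0,0,0,20],[0,0,1,0,0,0,20],[0,0,0,0,0,0,20],[0,0,0,0,0,0,20]]

```text
t: 11.5
tcp_pos: [0.6118, 0.0156, 0.2651]
tool_rot: [-3.141, -0.003, 3.037]
force: [2.9, -5.1, -16.6]
opening: 0.0281
grip_force: 70.3
```

servo_tool:
  plan:
    - [[0,0,1,0,0,0,20],[0,0,0,0,0,0,20],[0,0,0,0,0,0,20]]

```text
t: 11.8
tcp_pos: [0.6118, 0.0155, 0.2663]
tool_rot: [-3.141, -0.003, 3.037]
force: [2.4, -5.0, -17.7]
opening: 0.0279
grip_force: 70.3
```

servo_tool:
  plan:
    - [[0,0,1,0,0,0,20],[0,0,0,0,0,0,20],[0,0,0,0,0,0,20]]

```text
t: 12.1
tcp_pos: [0.6118, 0.0155, 0.2669]
tool_rot: [-3.141, -0.003, 3.037]
force: [1.6, -4.3, -18.8]
opening: 0.0282
grip_force: 70.3
```

servo_tool:
  plan:
    - [[0,0,1,0,0,0,20],[0,0,0,0,0,0,20],[0,0,0,0,0,0,20]]

```text
t: 12.4
tcp_pos: [0.6118, 0.0155, 0.2678]
tool_rot: [-3.141, -0.003, 3.037]
force: [2.4, -4.2, -17.4]
opening: 0.0284
grip_force: 70.3
```

servo_tool:
  plan:
    - [[0,0,-1,0,0,0,20],[0,0,-1,0,0,0,20],[0,0,0,0,0,0,20],[0,0,0,0,0,0,20]]

```text
t: 12.8
tcp_pos: [0.6118, 0.0155, 0.266]
tool_rot: [-3.141, -0.003, 3.037]
force: [1.5, -5.0, -17.6]
opening: 0.0281
grip_force: 70.3
```

servo_tool:
  plan:
    - [[0,0,-1,0,0,0,20],[0,0,0,0,0,0,20],[0,0,0,0,0,0,20]]

```text
t: 13.1
tcp_pos: [0.6118, 0.0155, 0.2659]
tool_rot: [-3.141, -0.002, 3.037]
force: [1.9, -4.6, -16.1]
opening: 0.0282
grip_force: 70.3
```

servo_tool:
  plan:
    - [[0,0,-1,0,0,0,20],[0,0,0,0,0,0,20],[0,0,0,0,0,0,20]]

```text
t: 13.4
tcp_pos: [0.6118, 0.0155, 0.2659]
tool_rot: [-3.141, -0.001, 3.037]
force: [0.7, -5.8, -12.5]
opening: 0.0284
grip_force: 70.3
```

servo_tool:
  plan:
    - [[0,0,-1,0,0,0,20],[0,0,0,0,0,0,20],[0,0,0,0,0,0,20]]

```text
t: 13.7
tcp_pos: [0.6118, 0.0155, 0.2657]
tool_rot: [-3.141, 0.0, 3.037]
force: [-0.6, -4.2, -10.5]
opening: 0.0284
grip_force: 70.5
```

The striker is resting on the sear: position holds while the force drops. I'll unload it and let go.

servo_tool:
  plan:
    - [[0,0,-1,0,0,0,20],[0,0,-1,0,0,0,20],[0,0,-1,0,0,0,20],[0,0,0,0,0,0,20],[0,0,0,0,0,0,20]]

```text
t: 14.2
tcp_pos: [0.6118, 0.0155, 0.2655]
tool_rot: [-3.141, 0.003, 3.037]
force: [-2.8, -4.5, -3.3]
opening: 0.0278
grip_force: 71.2
```

Now I'll open, then rise.

servo_tool:
  plan:
    - [[0,0,-0.5,0,0,0,20],[0,0,0,0,0,0,32],[0,0,0,0,0,0,45],[0,0,0,0,0,0,60],[0,0,0,0,0,0,60],[0,0,0,0,0,0,60]]
  grip_force: 20

```text
t: 14.8
tcp_pos: [0.6123, 0.0162, 0.2625]
tool_rot: [3.141, 0.001, 3.037]
force: [0.8, -1.0, 0.5]
opening: 0.0599
grip_force: 0.0
```

servo_tool:
  plan:
    - [[0,0,15,0,0,0,60],[0,0,20,0,0,0,60],[0,0,20,0,0,0,60],[-20,2,0,0,0,0,60],[-30,3,0,0,0,0,40],[-30,3,0,0,0,0,20],[-30,3,0,0,0,0,0],[-30,3,0,0,0,0,0],[-30,3,0,0,0,0,0],[-30,3,-20,0,0,0,0],[-15,2,-30,0,0,0,0],[0,0,-35,0,0,0,0],[0,0,-35,0,0,0,0],[0,0,-30,0,0,0,0],[0,0,-25,0,0,0,0],[0,0,-15,0,0,0,0],[0,0,0,0,0,0,0],[0,0,0,0,0,0,0]]

```text
t: 16.6
tcp_pos: [0.3971, 0.0378, 0.1272]
tool_rot: [3.141, 0.0, 3.037]
force: [-0.0, 0.6, -0.0]
opening: -0.0001
grip_force: 0.0
```

Run:
```python
from h import *
from rig import sensors
s=sensors.get_state();print(s["tcp_pos"],s["opening"])
im,d=imaging.get_image("top");P=cloud("top",d)
v,u=np.mgrid[0:480,0:640]
m=(u>325)&(u<365)&(v>180)&(v<235)&(P[...,2]>.22);print("knob",m.sum(),np.median(P[m],0))
a=im[160:340,280:420]
im2,_=imaging.get_image("wrist");a=cv2.resize(a,(420,480));cv2.imwrite("pics/t2.png",np.hstack([a,cv2.resize(im2,(380,285))[:,:,:] if 0 else cv2.resize(im2[:, 100:540],(380,480))]))
```

```text
[0.3970875  0.03778986 0.12718684] -0.0001246826336031063
knob 313 [0.61095905 0.01674834 0.27545199]
```

View pics/t2.png

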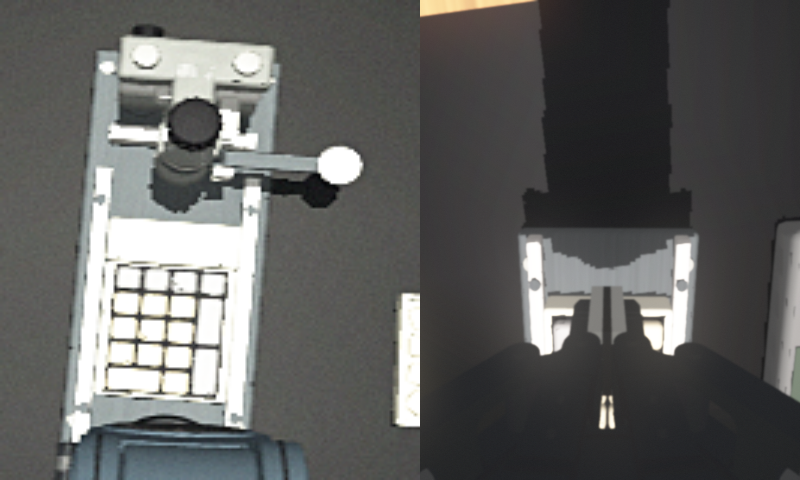

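The knob top is at z 0.275, so the striker is cocked. The fingers (right half, at about (607,330)) are centred between the guide bars, in front of the number pad. I'll lower to pushing height.

servo_tool:
  plan:
    - [[0,0,-30,0,0,0,0],[0,0,-25,0,0,0,0],[0,0,-15,0,0,0,0],[0,0,-8,0,0,0,0],[0,0,-4,0,0,0,0],[0,0,0,0,0,0,0],[0,0,0,0,0,0,0]]

```text
t: 17.4
tcp_pos: [0.3981, 0.0376, 0.046]
tool_rot: [3.141, 0.002, 3.037]
force: [0.2, 0.6, 0.7]
opening: 0.0001
grip_force: 0.0
```

servo_tool:
  plan:
    - [[5,-0.5,0,0,0,0,0],[5,-0.5,0,0,0,0,0],[5,-0.5,0,0,0,0,0],[5,-0.5,0,0,0,0,0],[4,-0.5,0,0,0,0,0],[4,-0.5,0,0,0,0,0],[4,-0.5,0,0,0,0,0],[4,-0.4,0,0,0,0,0]]

```text
t: 18.2
tcp_pos: [0.4322, 0.0338, 0.0444]
tool_rot: [-3.142, -0.003, 3.037]
force: [-4.0, 0.1, 2.4]
opening: -0.0
grip_force: 1.6
```

servo_tool:
  plan:
    - [[4,-0.4,0,0,0,0,0],[4,-0.4,0,0,0,0,0],[4,-0.4,0,0,0,0,0],[4,-0.4,0,0,0,0,0],[4,-0.4,0,0,0,0,0],[4,-0.4,0,0,0,0,0],[4,-0.4,0,0,0,0,0],[4,-0.4,0,0,0,0,0],[4,-0.4,0,0,0,0,0],[4,-0.4,0,0,0,0,0]]

```text
t: 19.2
tcp_pos: [0.4734, 0.0297, 0.0448]
tool_rot: [3.142, 0.0, 3.037]
force: [-1.9, 0.7, -1.6]
opening: -0.0002
grip_force: 0.8
```

servo_tool:
  plan:
    - [[2,-0.2,0,0,0,0,0],[2,-0.2,0,0,0,0,0],[0,0,0,0,0,0,0]]

```text
t: 19.5
tcp_pos: [0.4775, 0.0293, 0.0449]
tool_rot: [3.142, 0.001, 3.037]
force: [-0.6, 1.2, -0.8]
opening: 0.0
grip_force: 0.5
```

servo_tool:
  plan:
    - [[2,-0.2,0,0,0,0,0],[0,0,0,0,0,0,0]]

```text
t: 19.7
tcp_pos: [0.4793, 0.0291, 0.045]
tool_rot: [3.142, 0.001, 3.037]
force: [-1.8, 0.1, -0.1]
opening: -0.0001
grip_force: 0.9
```

servo_tool:
  plan:
    - [[2,-0.2,0,0,0,0,0],[0,0,0,0,0,0,0]]

```text
t: 19.9
tcp_pos: [0.4813, 0.0289, 0.045]
tool_rot: [3.142, 0.0, 3.037]
force: [-2.0, 0.2, 0.5]
opening: -0.0003
grip_force: 1.1
```

servo_tool:
  plan:
    - [[2,-0.2,0,0,0,0,0],[0,0,0,0,0,0,0]]

```text
t: 20.1
tcp_pos: [0.4833, 0.0287, 0.0449]
tool_rot: [3.142, 0.0, 3.037]
force: [-2.9, -0.2, 1.7]
opening: -0.0002
grip_force: 1.3
```

servo_tool:
  plan:
    - [[2,-0.2,0,0,0,0,0],[0,0,0,0,0,0,0]]

```text
t: 20.3
tcp_pos: [0.4835, 0.0287, 0.0448]
tool_rot: [-3.142, -0.004, 3.037]
force: [-7.2, 0.9, 5.2]
opening: 0.0001
grip_force: 3.5
```

servo_tool:
  plan:
    - [[1,-0.1,0,0,0,0,0],[0,0,0,0,0,0,0]]

```text
t: 20.5
tcp_pos: [0.4835, 0.0287, 0.0447]
tool_rot: [-3.141, -0.006, 3.037]
force: [-9.5, 0.8, 6.5]
opening: -0.0002
grip_force: 4.5
```

servo_tool:
  plan:
    - [[0,0,0,0,0,0,0],[0,0,0,0,0,0,0],[-5,0.5,0,0,0,0,0],[-15,1.5,0,0,0,0,0],[-25,2,20,0,0,0,0],[0,0,30,0,0,0,0],[0,-10,35,0,0,0,0],[0,-25,35,0,0,0,0],[0,-30,30,0,0,0,0],[15,-30,0,0,0,0,0],[25,-23,0,0,0,0,0],[30,0,0,0,0,0,0],[30,0,0,0,0,0,0],[30,0,0,0,0,0,0],[20,0,0,0,0,0,0],[10,0,0,0,0,0,0],[0,0,0,0,0,0,0],[0,0,0,0,0,0,0]]

```text
t: 22.3
tcp_pos: [0.6014, -0.0857, 0.1948]
tool_rot: [-3.141, 0.001, 3.037]
force: [-0.2, -0.1, 0.1]
opening: 0.0002
grip_force: 0.0
```

Run:
```python
from h import *
from rig import sensors
s=sensors.get_state();print(s["tcp_pos"],s["opening"])
im,d=imaging.get_image("scene");im2,_=imaging.get_image("wrist")
cv2.imwrite("pics/s3.png",np.hstack([cv2.resize(im[190:360,220:370],(400,453)),cv2.resize(im2[:,70:570],(400,453))]))
```

```text
[ 0.60138681 -0.0857117   0.19484608] 0.00016164506423265107
```

View pics/s3.png

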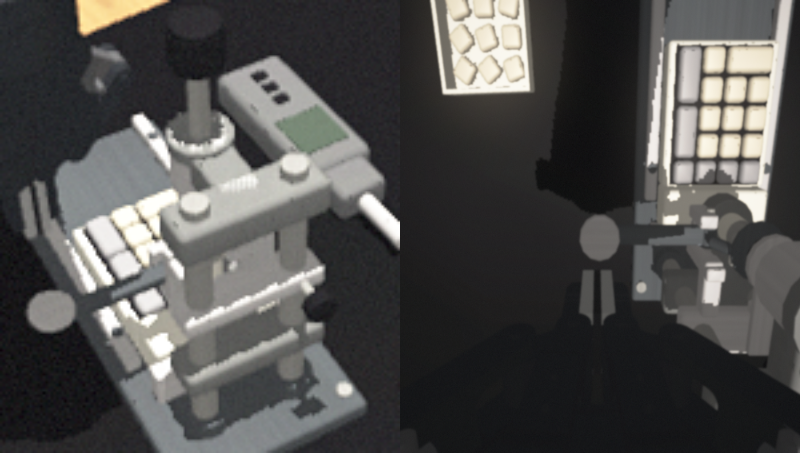

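The number pad is home under the raised striker, and the closed fingers stand over the trigger pad, which is at (600,238) in the right half. I'll descend now.

servo_tool:
  plan:
    - [[0,0,-20,0,0,0,0],[0,0,-20,0,0,0,0],[0,0,-14,0,0,0,0],[0,0,-8,0,0,0,0],[0,0,-3,0,0,0,0],[0,0,0,0,0,0,0],[0,0,0,0,0,0,0]]

```text
t: 23.1
tcp_pos: [0.6016, -0.0857, 0.1309]
tool_rot: [-3.141, 0.002, 3.037]
force: [-0.1, 1.0, 0.4]
opening: -0.0002
grip_force: 0.0
```

servo_tool:
  plan:
    - [[0,0,-2,0,0,0,0],[0,0,-2,0,0,0,0],[0,0,-2,0,0,0,0],[0,0,-1,0,0,0,0],[0,0,0,0,0,0,0]]

```text
t: 23.6
tcp_pos: [0.6017, -0.0859, 0.1239]
tool_rot: [-3.141, 0.002, 3.037]
force: [-0.1, -0.5, 3.5]
opening: 0.0001
grip_force: 2.3
```

servo_tool:
  plan:
    - [[0,0,-1,0,0,0,0],[0,0,-1,0,0,0,0],[0,0,-1,0,0,0,0],[0,0,-1,0,0,0,0],[0,0,0,0,0,0,0]]

```text
t: 24.1
tcp_pos: [0.6012, -0.0858, 0.1184]
tool_rot: [-3.141, 0.0, 3.037]
force: [1.3, -1.2, 1.4]
opening: -0.0001
grip_force: 0.9
```

servo_tool:
  plan:
    - [[0,0,-1,0,0,0,0],[0,0,-1,0,0,0,0],[0,0,-1,0,0,0,0],[0,0,-1,0,0,0,0],[0,0,0,0,0,0,0]]

```text
t: 24.6
tcp_pos: [0.6001, -0.0849, 0.1137]
tool_rot: [3.141, -0.003, 3.037]
force: [-0.3, -0.4, 1.7]
opening: -0.0
grip_force: 0.3
```

```bash
cat > k.py <<'E'
from h import *
from rig import sensors
im,d=imaging.get_image("scene");S=cloud("scene",d)
m=(S[...,2]>.19)&(np.hypot(S[...,0]-.6115,S[...,1]-.0163)<.019)
z=S[...,2][m];print("knob top ~",np.percentile(z,98),m.sum(),sensors.get_state()["force"])
cv2.imwrite("pics/s4.png",cv2.resize(im[190:360,220:370],None,fx=4,fy=3.5))
E
python3 k.py
```

```text
knob top ~ 0.24938566691231076 797 [-0.59611849 -0.47228034  0.14251878]
```

The striker has fired: the knob top is at about 0.249, a draw of roughly 12–13 mm. I'll back off.

servo_tool:
  plan:
    - [[0,0,5,0,0,0,0],[0,0,8,0,0,0,0],[0,0,10,0,0,0,0],[0,0,20,0,0,0,0],[0,0,25,0,0,0,0],[0,-20,10,0,0,0,0],[0,-20,0,0,0,0,0],[0,0,0,0,0,0,0],[0,0,0,0,0,0,0],[0,0,0,0,0,0,0]]

```text
t: 25.65
tcp_pos: [0.601, -0.1249, 0.1929]
tool_rot: [3.141, -0.0, 3.037]
force: [-0.3, -0.4, 0.2]
opening: 0.0002
grip_force: 0.0
```

```bash
python3 k.py
```

```text
knob top ~ 0.24932832520065712 796 [ 0.56499502  0.22029978 -0.96982477]
```

View pics/s4.png

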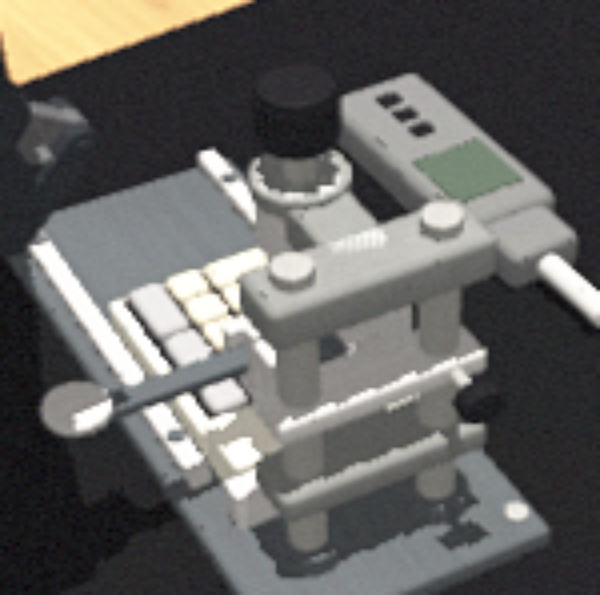

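The knob at (295,110) sits part-lowered on the hump, the number pad is home, and the trigger pad at (78,408) is back up. Handing in.

```bash
python3 -c "
from rig import arm
print(arm.close_job())"
```

```text
the job is handed in; nothing more can be done
None
```

The job is handed in: I cocked the striker on its sear, pushed the number pad home and fired with the trigger at about 24 s; the last picture shows the striker resting on the hump (about 13 mm draw) and the trigger pad back up, but the judge returned no verdict.

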